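# Demagnetise the forged blanks

## Task

Take the forged tool blanks off the crossed pile on the wooden stump, each time lifting the topmost one so that those beneath are neither lifted nor dragged along, and set them all down gently on the demagnetiser's plate, each flat in a lane of its own between the low ribs. With all of them on the plate and let go, press the square start key until it gives its firm resistance, hold it for a moment, then move every blank to the low steel tray, again each flat in a lane of its own between the ribs, and last press the round off key in the same way; do not hammer the keys, and leave the hammer, oil can and brush where they are.

Things in the scene. Friction and masses are not known exactly. Their poses are not given: they have to be found in the camera images.
- blank1: dark forged steel tool blank, 16 mm thick, about 0.42 kg: parallel-sided body 32 mm wide (own x -59 to +41 mm), pointed nose (to -75), tang 18 mm wide (to +85). Origin: centre of the underside, at the centre of mass; x along it to the tang, y across, z up. At the start it lies flat on the stump, at the bottom of the pile
- blank2: dark forged steel tool blank, 16 mm thick, about 0.42 kg: parallel-sided body 32 mm wide (own x -59 to +41 mm), pointed nose (to -75), tang 18 mm wide (to +85). Origin: centre of the underside, at the centre of mass; x along it to the tang, y across, z up. At the start, if present, it lies level across blank1 and the wooden batten on the stump, its underside 16 mm above the stump's top; one or two of blank2, blank3, blank4 are there, the others are absent
- blank3: dark forged steel tool blank, 16 mm thick, about 0.42 kg: parallel-sided body 32 mm wide (own x -59 to +41 mm), pointed nose (to -75), tang 18 mm wide (to +85). Origin: centre of the underside, at the centre of mass; x along it to the tang, y across, z up. At the start, if present, it lies level across blank1 and the wooden batten on the stump, its underside 16 mm above the stump's top; one or two of blank2, blank3, blank4 are there, the others are absent
- blank4: dark forged steel tool blank, 16 mm thick, about 0.42 kg: parallel-sided body 32 mm wide (own x -59 to +41 mm), pointed nose (to -75), tang 18 mm wide (to +85). Origin: centre of the underside, at the centre of mass; x along it to the tang, y across, z up. At the start, if present, it lies level across blank1 and the wooden batten on the stump, its underside 16 mm above the stump's top; one or two of blank2, blank3, blank4 are there, the others are absent
- stump: round wooden stump slab, 250 mm across, 45 mm high, fixed; origin at the centre of its underside. A batten 170 by 20 mm and 16 mm high is fixed on its top, its middle at own y = -45 mm, along own x. The pile lies on its top. It stands left or right of the machine, the tray on the other side
- machine: bench demagnetiser, a low grey housing 320 mm (own x) by 220 mm (y), top 50 mm above the bench, fixed; origin at the centre of its underside, x pointing away from the robot. The square plate with its steel rim is its far part, the black key panel its near part
- plate (a point): centre of the surface of the demagnetiser's plate, 50 mm above the bench; the plate is 200 by 200 mm inside a rim 10 mm wide that stands 5 mm above it. Two ribs 14 mm wide and 5 mm high run along x at y = -35 and +35 mm and leave three lanes, centred at y = -71, 0, +71 mm; axes as the machine's, z up
- tray: low sheet-steel tray 220 by 220 mm on two wooden bearers, fixed; origin at the centre of its underside on the bench
- tray_floor (a point): centre of the tray's floor, 30 mm above the bench; the floor is 200 by 200 mm inside a rim 10 mm wide that stands 5 mm above it. Two ribs 14 mm wide and 5 mm high run along y at x = -35 and +35 mm and leave three lanes, centred at x = -71, 0, +71 mm; axes as the tray's, z up
- start_key: square membrane start key, 36 by 36 mm, on the left of the panel (the machine's +y side); origin at the centre of its underside, its face 3 mm above. It moves straight down by about 1 mm at most; it acts when the fingers press it with more than 6 N for 0.2 s, and more than 40 N would harm it
- off_key: round membrane off key, 30 mm across, on the right of the panel (the machine's -y side); origin at the centre of its underside, its face 3 mm above. Same travel and force as the start key
- start_top (a point): centre of the start key's face, 54 mm above the bench
- off_top (a point): centre of the off key's face, 54 mm above the bench
- hammer: bystander: hammer lying beyond the machine, 260 mm long
- oil_can: bystander: plain steel can, 60 mm across, 120 mm high, beyond the machine
- brush: bystander: brush lying beyond the machine, 200 mm long
Not all that is in view belongs to the job. What is shaped like the blank1 but red is not meant.

How it is judged:
By the outcome, as a careful person would: the job done as asked, in the order asked, and still so for the second after the job is handed in, with the robot touching nothing.
Of blank2, blank3, blank4 only 1 to 2 are there at a start; the rules pass over those that are not, and their reading is None.
At some moment in a run one of blank1, blank2, blank3, blank4 may be knocked a few centimetres aside while the robot is not near it.
It also fails if it takes over 210 s, if anything falls off the work surface, if the arm or the gripper's body presses on something with over 40 N, if the wrist force passes 120 N, or if a joint passes its speed limit or range.

## Robot

A 7-joint arm with a two-finger parallel gripper is mounted at the origin on the work surface. World frame = base frame: x ahead of the robot, y to its left, z up, the work surface at z = 0. Lengths are in m, angles in rad, forces in N, time in s.
With the tool pointing down it reaches from about 0.425 to 0.95 m from the base axis. Payload 4.7 kg.
Tool frame: the origin (TCP) lies between the finger pads; the fingertips stand 25 mm ahead of it and the grasp point (between the pads) lies 6 mm ahead of it; z points along the fingers, y is the line along which they close (so a half turn about z gives the same grasp; the last joint's range is limited). The gripper opens to 85 mm and grips with 20 to 120 N. Pads are 22 mm wide; open, the fingers measure 114 mm over their backs; the gripper's body (76 mm by 85 mm) begins 54 mm behind the grasp point. The pads swing forward as they close: fully open they stand 13 mm farther back than shut.
Start: joints at [-1.342, 0.469, -0.049, 1.532, 0.024, 1.141, -0.082], TCP at [0.172, 0.653, 0.256] pointing down, gripper open.
Joint ranges: [-2.59, 2.59], [-0.33, 1.99], [-1.39, 1.29], [0.1, 2.45], [-1.04, 4.18], [0.21, 1.99], [-2.66, 2.66]. Speed limits (rad/s): [2.57, 2.57, 3.14, 3.14, 3.14, 3.14, 3.14].

## Interface

Orientations are given as a 3x3 rotation matrix whose columns are the frame's x, y, z axes.
In Python, from rig import * gives the robot as it stands. Calls block until the motion is done:
- movep(position, orientation): joint-space move of the TCP to a pose.
- move_l(position, attitude=None, feed=0.15, until_force=None): straight line of the TCP; attitude=None keeps the orientation; feed is the mean speed in m/s. With until_force (N) it stops when the force on the tool has changed by that much, and returns True; else False.
- move_joints(angles): joint-space move.
- command_gripper(opening, newtons=None): finger opening in m; newtons is the grip in N (None keeps the last); returns when the fingers have stopped.
- sleep(seconds).
- inverse_kinematics(position, orientation): joint angles nearest the present ones, or None.
- sense(): the state.
- camera(name): name is "scene" or "top" or "wrist"; returns (picture, depth): 400x640x3 uint8, red, green, blue; 400x640 float32, m along the optical axis (not along the pixel's ray), 0 where there is no reading.
- camera_params(name): a dict with "K" (3x3 intrinsics, pixels), "position" and "rotation" of the camera in the world; the wrist camera has in their place "tool_from_camera" (4x4, takes a point from camera to tool coordinates, whose origin is the TCP and whose axes are the flange's). Camera axes: x right, y down, z forward; pixel columns grow to the right and rows downward; lengths in m; the calibration is good to about 2 mm. A picture is of the moment at which its call begins: read the wrist's pose just before it. camera_params takes no time and is no camera call.
A pose or a line that the arm cannot do raises Unreachable and nothing moves.
- finish_job(): hands the job in; it is judged then, once.
The state is a dict: "time_s": time; "joint_pos": joint angles; "qd": joint speeds; "joint_efforts": joint torques, N m; "position": TCP position; "tcp_rot": TCP orientation; "wrist_force": force on the tool from outside, world axes, zero at the start; "ft_torque": the same for the moment, N m; "finger_gap": finger opening in m; "gripper_force": force on a finger pad.
Only numpy, scipy, OpenCV 4.12 (cv2) and the standard library are available. Lean on these libraries where they do the work, as an engineer would, in place of code of your own. Each camera call takes 0.05 s, during which the arm holds its last target. There are 200 camera calls.

## Working session

There is one attempt and no reset: what is moved stays moved. The work goes in short steps, each a Python script; the robot and the scene stay as the last script left them, time stands still between calls to the robot, and variables do not carry over. Pictures are saved under pics/ and viewed, at most 14 in all, crops included, and the job is handed in when it is done.

```bash
ls; mkdir -p pics
python3 - <<'E'
from rig import *
import cv2,numpy as np
for n in("scene","top"):
    im,d=camera(n); cv2.imwrite(f"pics/{n}0.png",im[:,:,::-1]); np.savez(f"{n}0.npz",im=im,d=d)
    p=camera_params(n);print(n,p)
print(camera_params("wrist"))
s=sense();print(s["time_s"],s["position"],s["tcp_rot"])
E
```

```text
pics
scene {'K': array([[366.05964381,   0.        , 322.85001556],
       [  0.        , 366.05964381, 197.61450472],
       [  0.        ,   0.        ,   1.        ]]), 'position': array([1.06340584, 0.33044024, 0.97111272]), 'rotation': array([[-0.59088865,  0.63690867, -0.49517467],
       [ 0.80669673,  0.45919975, -0.37198922],
       [-0.00953908, -0.61925999, -0.78512806]])}
top {'K': array([[489.30961143,   0.        , 319.83912938],
       [  0.        , 489.30961143, 199.28600842],
       [  0.        ,   0.        ,   1.        ]]), 'position': array([ 0.40950098, -0.07513205,  1.49547304]), 'rotation': array([[ 0.00818712, -0.99851333,  0.05388963],
       [-0.99985644, -0.00897381, -0.0143724 ],
       [ 0.01483463, -0.05376423, -0.99844346]])}
{'K': array([[341.473746  ,   0.        , 318.67326643],
       [  0.        , 341.473746  , 199.61821039],
       [  0.        ,   0.        ,   1.        ]]), 'tool_from_camera': array([[-1.48549516e-04, -9.51392293e-01, -3.07981626e-01,
         7.89926803e-02],
       [ 9.99999599e-01,  1.30531796e-04, -8.85560626e-04,
        -5.66843532e-05],
       [ 8.82716949e-04, -3.07981634e-01,  9.51391893e-01,
        -1.18089050e-01],
       [ 0.00000000e+00,  0.00000000e+00,  0.00000000e+00,
         1.00000000e+00]])}
0.1 [0.17196717 0.65224961 0.25536584] [[-9.66960274e-01  2.54926822e-01 -3.79789057e-04]
 [ 2.54927098e-01  9.66958824e-01 -1.67567331e-03]
 [-5.99336917e-05 -1.71712804e-03 -9.99998524e-01]]
```

View pics/top0.png

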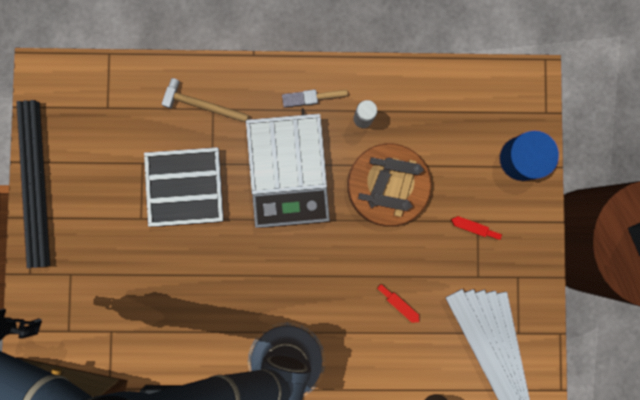

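View pics/scene0.png

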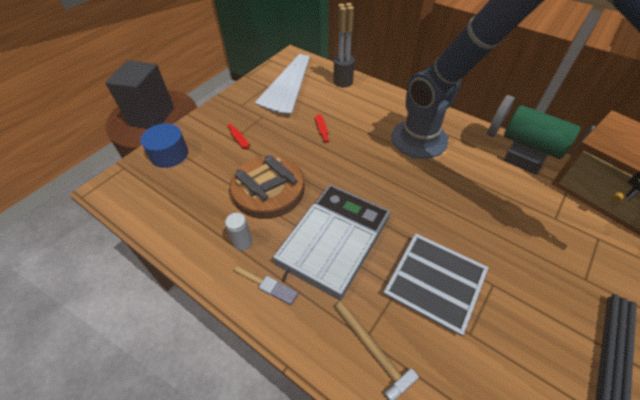

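The top view shows the round stump at (390,185) with three dark blanks: two crossing at (397,165) and (385,202), over one at (378,185), with a pale batten at (405,195). The machine is at (288,170) and the tray at (184,187). The red blanks at (475,228) and (400,303) are distractors because of their colour.

```bash
cat > h.py <<'E'
from rig import *
import cv2, numpy as np
def ray(n,px,z,pose=None,P=None):
    p=P or camera_params(n)
    if n=="wrist":
        T=np.eye(4);T[:3,:3]=pose[1];T[:3,3]=pose[0];T=T@p["tool_from_camera"];C,R=T[:3,3],T[:3,:3]
    else: C,R=p["position"],p["rotation"]
    px=np.atleast_2d(np.asarray(px,float))
    d=(R@np.linalg.inv(p["K"])@np.c_[px,np.ones(len(px))].T).T
    return (C+d*((z-C[2])/d[:,2])[:,None])[:,:2]
def cloud(n,d,pose=None):
    p=camera_params(n)
    if n=="wrist":
        T=np.eye(4);T[:3,:3]=pose[1];T[:3,3]=pose[0];T=T@p["tool_from_camera"];C,R=T[:3,3],T[:3,:3]
    else: C,R=p["position"],p["rotation"]
    v,u=np.mgrid[:d.shape[0],:d.shape[1]]
    c=np.stack([u,v,np.ones_like(u)],-1)@np.linalg.inv(p["K"]).T*d[...,None]
    return c@R.T+C
def down(yaw):
    c,s=np.cos(yaw),np.sin(yaw)
    return np.array([[c,s,0],[s,-c,0],[0,0,-1.]])
def snap(name):
    s=sense();pose=(np.array(s["position"]),np.array(s["tcp_rot"]))
    im,d=camera("wrist");np.savez(name+".npz",im=im,d=d,p=pose[0],R=pose[1]);cv2.imwrite(f"pics/{name}.png",im[:,:,::-1])
    return im,d,pose
def load(name):
    f=np.load(name+".npz");return f["im"],f["d"],(f["p"],f["R"])
E
python3 - <<'E'
from h import *
print("stump",ray("top",[[390,184]],.045))
print("mach",ray("top",[[246,119],[322,114],[329,220],[254,227]],.05))
print("tray",ray("top",[[144,153],[217,148],[222,220],[150,225]],.035))
s=ray("top",[[390,184]],.045)[0]
print(inverse_kinematics([s[0]-.06,s[1],.35],down(np.pi)),inverse_kinematics([s[0]-.06,s[1],.35],down(0)))
movep([s[0]+.0,s[1],.40],down(np.pi))
im,d,p=snap("w1");print(sense()["time_s"],p[0])
E
```

```text
stump [[ 0.53528917 -0.30475353]]
mach [[ 0.72500005  0.12595553]
 [ 0.74268139 -0.10030533]
 [ 0.42651066 -0.12349304]
 [ 0.40407515  0.09722565]]
tray [[0.62213462 0.43054303]
 [0.63947819 0.21333263]
 [0.42402651 0.19431418]
 [0.40743226 0.40695143]]
[ 0.69148879  0.23136707 -0.23899827  1.66275564  0.05715214  1.25430726
  2.01161949] [-0.3569583   0.35506855  1.13437023  1.71591236 -0.33449884  1.28596336
 -0.72121062]
3.75 [ 0.53579804 -0.30408309  0.39975049]
```

View pics/w1.png

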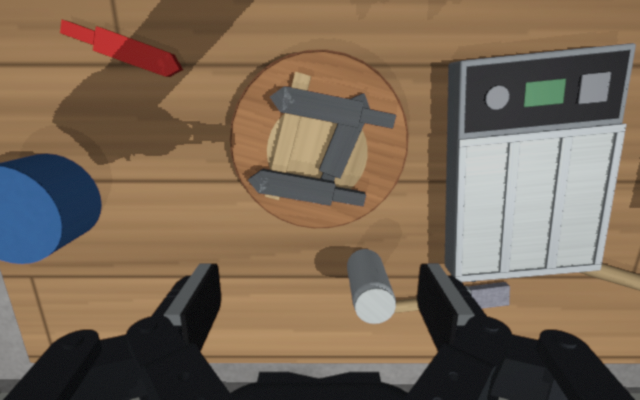

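w1 shows the upper blanks at about (335,107) and (310,188), with their tangs to the right. Blank1 lies under both at (345,140), the batten is at (293,110), and the can stands at (370,290). I'll get poses from the depth next.

```bash
cat >> h.py <<'E'
def comps(P,mask,cell=.001,minpts=300):
    """connected XY components of masked points -> list of (xy points, minAreaRect)"""
    Q=P[mask][:,:2];o=Q.min(0)-.02
    ij=((Q-o)/cell).astype(int);g=np.zeros(ij.max(0)+25,np.uint8);g[ij[:,0],ij[:,1]]=255
    g=cv2.morphologyEx(g,cv2.MORPH_CLOSE,np.ones((5,5),np.uint8))
    n,L=cv2.connectedComponents(g);lab=L[ij[:,0],ij[:,1]]
    return [Q[lab==k] for k in range(1,n) if (lab==k).sum()>minpts]
def rect(Q):
    (c,sz,a)=cv2.minAreaRect((Q*1000).astype(np.float32))
    b=cv2.boxPoints((c,sz,a))/1000;e=b[1]-b[0];f=b[2]-b[1]
    l,w=(e,f) if np.linalg.norm(e)>np.linalg.norm(f) else (f,e)
    return np.array(c)/1000,l/np.linalg.norm(l),np.linalg.norm(l),np.linalg.norm(w)
def blank(Q):
    """origin xy, unit vector to tang, length, width"""
    c,u,L,W=rect(Q);n=np.array([-u[1],u[0]]);s=(Q-c)@u;t=(Q-c)@n
    wid=lambda lo,hi:np.ptp(t[(s>lo)&(s<hi)]) if ((s>lo)&(s<hi)).sum()>5 else 0
    if wid(L/2-.035,L/2-.01)>wid(-L/2+.018,-L/2+.043): u=-u
    return c-.005*u,u,L,W
def dark(im): 
    h=cv2.cvtColor(im,cv2.COLOR_RGB2HSV).astype(int); return (h[...,2]<120)&(h[...,1]<90)
E
python3 - <<'E'
from h import *
im,d,p=load("w1");P=cloud("wrist",d,p);ok=d>0
for v,u in[(107,320),(188,300),(145,340),(140,385),(110,292),(200,540),(95,497),(90,595),(90,545)]: print(u,v,P[v,u].round(4),im[v,u])
S=np.linalg.norm(P[...,:2]-[.535,-.305],axis=-1)<.13
for lo,hi in((.07,.085),(.054,.0685)):
  print("layer",lo)
  for Q in comps(P,ok&S&(P[...,2]>lo)&(P[...,2]<hi)&dark(im)): print([np.round(x,4) for x in blank(Q)],len(Q))
for Q in comps(P,ok&(P[...,1]>-.16)&(P[...,2]>.042)&(P[...,2]<.062)): print("m",[np.round(x,4) for x in rect(Q)],len(Q))
for Q in comps(P,ok&(P[...,2]>.09)&(P[...,2]<.13)&(P[...,0]>.6),minpts=100): print("can",[np.round(x,4) for x in rect(Q)],len(Q))
E
```

```text
320 107 [ 0.478  -0.3028  0.0754] [85 89 91]
300 188 [ 0.5832 -0.3295  0.076 ] [84 87 90]
340 145 [ 0.5275 -0.276   0.0621] [86 89 92]
385 140 [ 0.5232 -0.2131  0.0451] [154 112  76]
292 110 [ 0.4815 -0.3377  0.0786] [82 86 89]
540 200 [0.6082 0.0145 0.0499] [197 202 202]
497 95 [ 0.4636 -0.0738  0.0559] [148 151 155]
595 90 [0.4573 0.0533 0.0534] [140 144 148]
545 90 [ 0.4574 -0.01    0.051 ] [ 95 144 108]
layer 0.07
[array([ 0.4793, -0.2917]), array([0.1883, 0.9821], dtype=float32), np.float32(0.1586), np.float32(0.0319)] 2770
[array([ 0.5846, -0.3252]), array([0.1809, 0.9835], dtype=float32), np.float32(0.1589), np.float32(0.0325)] 2362
layer 0.054
[array([ 0.5397, -0.2808]), array([ 0.6976, -0.7164], dtype=float32), np.float32(0.1182), np.float32(0.0548)] 1408
m [array([ 0.5702, -0.    ]), array([0.9952, 0.0983], dtype=float32), np.float32(0.3208), np.float32(0.2219)] 36275
can [array([ 0.6439, -0.696 ]), array([ 0.9608, -0.2774], dtype=float32), np.float32(0.1065), np.float32(0.0802)] 2573
can [array([ 0.7354, -0.2282]), array([0.5522, 0.8337], dtype=float32), np.float32(0.0572), np.float32(0.0571)] 1646
```

Run:
```python
from h import *
im,d,p=load("w1");P=cloud("wrist",d,p);ok=d>0
M=np.array([.5702,0]);u=np.array([.9952,.0983]);u/=np.linalg.norm(u);n=np.array([-u[1],u[0]])
h=cv2.cvtColor(im,cv2.COLOR_RGB2HSV).astype(int)
x=(P[...,:2]-M)@u;y=(P[...,:2]-M)@n
inm=ok&(abs(x)<.165)&(abs(y)<.115)&(P[...,2]>.04)
W=inm&(h[...,2]>170)
print("white",[np.percentile(x[W],q).round(4) for q in(1,50,99)],[np.percentile(y[W],q).round(4) for q in(1,50,99)])
for nm,yy in(("start",.05),("off",-.05)):
    k=inm&(x<-.075)&(x>-.152)&(abs(y-yy)<.04)&(h[...,2]>120)&(h[...,1]<40)
    k=cv2.morphologyEx(k.astype(np.uint8),cv2.MORPH_OPEN,np.ones((5,5)))>0
    print(nm,x[k].min(),x[k].max(),y[k].min(),y[k].max(),"centre w",P[k].mean(0),k.sum())
q=None
for nm,c,a in(("A",[.4793,-.2917],79.1),("B",[.5846,-.3252],79.6),("plL",[.62,.076],5.64),("plR",[.625,-.066],5.64),("tr",[.59,.31],95),("tr2",[.45,.31],95)):
  for b in(0,180):
    for z in(.1,.25):
      r=inverse_kinematics([*c,z],down(np.radians(a+b))); print(nm,a+b,z,None if r is None else r.round(2))
command_gripper(.048,40)
movep([.62,-.51,.12],down(np.pi))
command_gripper(.048)
print(sense()["finger_gap"],move_l([.62,-.51,.015],feed=.04,until_force=3),sense()["position"])
move_l([.62,-.51,.2])
print(sense()["time_s"])
```

```text
white [np.float64(-0.0582), np.float64(0.0378), np.float64(0.1562)] [np.float64(-0.1073), np.float64(0.0004), np.float64(0.1072)]
start -0.1277849145690756 -0.09263447913364643 0.04440175509198903 0.08029426711517301 centre w [0.45455468 0.05139098 0.05415635] 740
off -0.12446291576453367 -0.09632255158934083 -0.07462461029628774 -0.046829674048417314 centre w [ 0.46666122 -0.07146097  0.05412871] 379
A 79.1 0.1 [-0.34  0.86  1.24  1.99 -0.96  1.05  1.17]
A 79.1 0.25 [-0.34  0.47  1.12  1.86 -0.47  1.11  0.76]
A 259.1 0.1 [-0.29  0.76  1.11  1.99 -0.85  0.96 -2.07]
A 259.1 0.25 [-0.34  0.47  1.12  1.86 -0.47  1.11 -2.38]
B 79.6 0.1 [-0.26  1.    1.23  1.73 -1.02  1.2   1.08]
B 79.6 0.25 [-0.23  0.69  1.11  1.6  -0.64  1.26  0.81]
B 259.6 0.1 [-0.22  0.91  1.1   1.73 -0.91  1.11 -2.14]
B 259.6 0.25 [-0.23  0.69  1.11  1.6  -0.64  1.26 -2.33]
plL 5.64 0.1 [-0.89  0.85  1.11  1.84 -0.89  1.05 -0.9 ]
plL 5.64 0.25 [-0.92  0.61  1.11  1.71 -0.58  1.2  -1.13]
plL 185.64 0.1 [-0.76  0.7   0.84  1.83 -0.65  0.91  2.05]
plL 185.64 0.25 [-0.9   0.58  1.06  1.71 -0.54  1.18  1.98]
plR 5.64 0.1 [-0.66  0.85  1.11  1.83 -0.89  1.05 -0.67]
plR 5.64 0.25 [-0.69  0.62  1.11  1.7  -0.59  1.2  -0.9 ]
plR 185.64 0.1 [-0.56  0.73  0.89  1.82 -0.7   0.94  2.32]
plR 185.64 0.25 [-0.68  0.6   1.09  1.7  -0.57  1.19  2.23]
tr 95 0.1 [-1.24  0.96  1.18  1.73 -0.97  1.16  0.32]
tr 95 0.25 [-1.27  0.76  1.24  1.61 -0.74  1.32  0.17]
tr 275 0.1 [-0.51  0.61 -0.05  1.69  0.04  0.84  2.65]
tr 275 0.25 [-0.38  0.47 -0.24  1.55  0.12  1.13  2.58]
tr2 95 0.1 [-1.45  0.74  1.12  2.02 -0.85  0.94  0.21]
tr2 95 0.25 [-1.55  0.48  1.2   1.89 -0.5   1.12 -0.08]
tr2 275 0.1 [-0.79  0.45  0.14  1.99 -0.1   0.7   2.64]
tr2 275 0.25 [-0.95  0.27  0.33  1.86 -0.1   1.02  2.65]
0.04759785438833359 True [ 0.61998682 -0.51001324  0.02251115]
9.2583
```

```bash
cat >> h.py <<'E'
M=np.array([.5702,0]);mu=np.array([.9952,.0983]);mu/=np.linalg.norm(mu);mn=np.array([-mu[1],mu[0]])
ST=np.array([.5353,-.3048]); MY=np.arctan2(mu[1],mu[0]); PL=M+.05*mu
GZ=.0315
def yawof(u): return np.arctan2(u[1],u[0])
def look(name,c,yaw,z=.33):
    R=down(yaw); movep([*(c+.05*R[:2,0]),z],R); sleep(.15)
    im,d,p=snap(name); return im,cloud("wrist",d,p),d>0
def find(im,P,ok,c,r,zlo,zhi,minpts=300):
    S=ok&(np.abs(P[...,:2]-c).max(-1)<r)&(P[...,2]>zlo)&(P[...,2]<zhi)&dark(im)
    return [blank(Q) for Q in comps(P,S,minpts=minpts)] if S.sum()>minpts else []
def pick(o,u,zu,N=60):
    R=down(yawof(u)); command_gripper(.05,N)
    movep([*o,zu+.12],R); move_l([*o,zu+.05],R,feed=.15)
    hit=move_l([*o,zu+GZ],R,feed=.05,until_force=6)
    print("pick hit",hit,sense()["position"][2]-zu)
    command_gripper(.02,N); s=sense(); print("gap",s["finger_gap"],"F",s["gripper_force"])
    p=s["position"]; move_l([*p[:2],p[2]+.03],feed=.05); move_l([*p[:2],zu+.16],feed=.2)
    s=sense();print("gap",s["finger_gap"],"wf",np.round(s["wrist_force"],2),"t",s["time_s"])
    return p[2]-zu
def place(o,u,zs,g):
    R=down(yawof(u)); movep([*o,zs+.14],R); move_l([*o,zs+g+.02],R,feed=.15)
    hit=move_l([*o,zs+g-.004],R,feed=.02,until_force=3)
    print("place hit",hit,sense()["position"][2]-zs-g)
    command_gripper(.048); sleep(.2)
    move_l([*o,zs+g+.03],R,feed=.08); move_l([*o,zs+.14],R,feed=.25); print("t",sense()["time_s"])
E
python3 - <<'E'
from h import *
move_joints([.54,.469,-.049,1.532,.024,1.141,.35])
im,P,ok=look("w2",ST,np.radians(79))
print(sense()["joint_pos"],sense()["time_s"])
B=find(im,P,ok,ST,.13,.07,.085)
for b in B: print([np.round(x,4) for x in b])
B=[b for b in B if .14<b[2]<.175]
b=min(B,key=lambda b:b[0][0])
g=pick(b[0],b[1],.061); print(g)
im,d=camera("scene");cv2.imwrite("pics/s1.png",im[:,:,::-1])
E
```

```text
[ 0.42058318  0.29866236 -0.06409615  1.61670866  0.02042681  1.22905606
  0.15822755] 11.95
[array([ 0.4798, -0.2908]), array([0.1919, 0.9814], dtype=float32), np.float32(0.1579), np.float32(0.032)]
[array([ 0.5848, -0.3247]), array([0.1799, 0.9837], dtype=float32), np.float32(0.1594), np.float32(0.0322)]
pick hit False 0.031245287190381152
gap 0.03016085160603574 F 60.329493284225464
gap 0.029712495828504267 wf [-0.1  -0.92 -4.41] t 15.7083
0.03201722073809783
```

Run:
```python
from h import *
place(PL-.071*mn-.005*mu,mu,.05,.0315)
im,P,ok=look("w3",PL,MY)
for b in find(im,P,ok,PL,.11,.056,.075): print("plate",[np.round(x,4) for x in b])
im,P,ok=look("w4",ST,np.radians(79))
for b in find(im,P,ok,ST,.13,.07,.085): print([np.round(x,4) for x in b])
for b in find(im,P,ok,ST,.13,.054,.0685): print("low",[np.round(x,4) for x in b])
print(sense()["time_s"])
a=cv2.imread("pics/w3.png");b=cv2.imread("pics/w4.png");cv2.imwrite("pics/m1.png",cv2.resize(np.vstack([a[:,80:560],b[:,80:560]]),(360,600)))
```

```text
place hit True 0.0005366342334930801
t 20.3833
plate [array([ 0.6231, -0.066 ]), array([0.995, 0.1  ], dtype=float32), np.float32(0.1556), np.float32(0.0324)]
[array([ 0.6318, -0.3309]), array([0.2137, 0.9769], dtype=float32), np.float32(0.1487), np.float32(0.0164)]
low [array([ 0.531 , -0.2743]), array([ 0.9275, -0.3738], dtype=float32), np.float32(0.1583), np.float32(0.0325)]
low [array([ 0.6277, -0.3163]), array([-0.3133, -0.9497], dtype=float32), np.float32(0.1448), np.float32(0.0151)]
22.9833
```

View pics/m1.png

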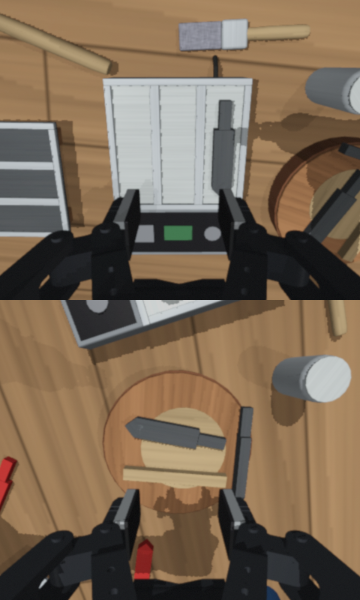

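In the lower image, blank B has been knocked to the stump's far edge (crop 244,450) and looks narrow, so it's tilted or on its side. Blank1 lies at (177,433). In the upper image, blank A is properly in its plate lane (222,145). I'll take B's heights and a close view.

Run:
```python
from h import *
im,d,p=load("w4");P=cloud("wrist",d,p);ok=d>0
S=ok&dark(im)&(P[...,0]>.58)&(np.abs(P[...,1]+.33)<.12)&(P[...,0]<.70)&(P[...,2]>.01)
Q=P[S]
c=Q.mean(0);U,s,V=np.linalg.svd(Q-c,full_matrices=False);print(c,V[0],len(Q), V[2])
l=(Q-c)@V[0]
u=V[0][:2]/np.linalg.norm(V[0][:2]);n=np.array([-u[1],u[0]]);t=(Q[:,:2]-c[:2])@n
for a in np.arange(-.08,.08,.02):
    k=(l>=a)&(l<a+.02)
    if k.sum()>5:
        r=Q[k];o=np.argsort(t[k]);print(round(a,3),k.sum(),"t range",t[k].min().round(4),t[k].max().round(4),"z at bins",[r[o][i::1][:1][0][2].round(4) for i in np.linspace(0,k.sum()-1,7).astype(int)])
R=down(np.radians(79))
im,d=camera("scene");cv2.imwrite("pics/s2.png",cv2.resize(im[120:240,200:340,::-1],None,fx=5,fy=5,interpolation=cv2.INTER_CUBIC))
movep([.53,-.33,.28],down(np.radians(175)));im,d,p=snap("w5");
```

```text
[ 0.60112037 -0.27054615  0.30311761] [ 0.09928011 -0.19530611 -0.97570435] 12009 [-0.9815984   0.14151828 -0.12820747]
-0.08 6165 t range -0.0159 0.0133 z at bins [np.float64(0.3619), np.float64(0.3645), np.float64(0.3629), np.float64(0.3796), np.float64(0.3627), np.float64(0.3771), np.float64(0.3826)]
-0.06 1473 t range -0.0172 0.0089 z at bins [np.float64(0.3608), np.float64(0.3615), np.float64(0.3539), np.float64(0.353), np.float64(0.3577), np.float64(0.3568), np.float64(0.3615)]
-0.04 224 t range -0.0119 -0.0089 z at bins [np.float64(0.3292), np.float64(0.3184), np.float64(0.319), np.float64(0.3363), np.float64(0.3379), np.float64(0.3384), np.float64(0.3276)]
-0.02 22 t range -0.0117 -0.0096 z at bins [np.float64(0.3175), np.float64(0.3158), np.float64(0.318), np.float64(0.3174), np.float64(0.3148), np.float64(0.3165), np.float64(0.3176)]
```

View pics/s2.png

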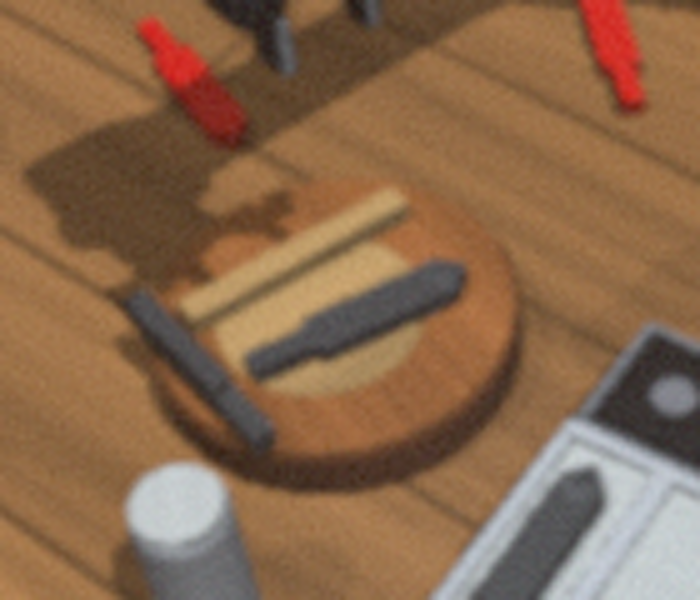

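View pics/w5.png

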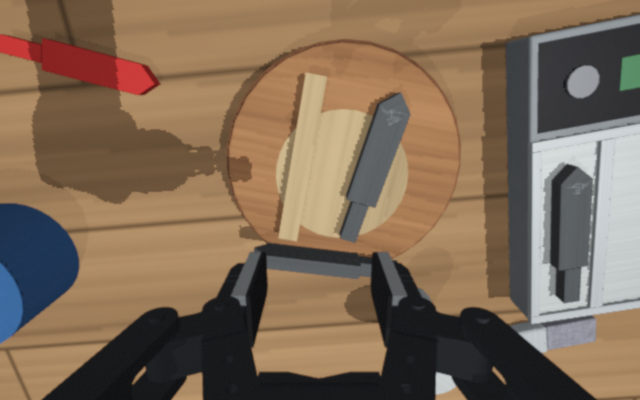

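Both views show B resting on its narrow side at the stump's far edge, in s2 from (140,300) to (265,435). Blank1 is lying free. I'll measure B's profile, limited to z < 0.1.

Run:
```python
from h import *
for nm in("w4","w5"):
    im,d,p=load(nm);P=cloud("wrist",d,p)
    S=(d>0)&dark(im)&(P[...,0]>.59)&(np.abs(P[...,1]+.33)<.12)&(P[...,0]<.69)&(P[...,2]<.11)&(P[...,2]>.02)
    Q=P[S];u=np.array([.2137,.9769]);u/=np.linalg.norm(u);n=np.array([u[1],-u[0]]);c=np.array([.632,-.331])
    l=(Q[:,:2]-c)@u;t=(Q[:,:2]-c)@n
    print(nm,len(Q),l.min(),l.max())
    for a in np.arange(-.1,.1,.02):
        k=(l>=a)&(l<a+.02)
        if k.sum()>8:
            o=np.argsort(t[k]);tt=t[k][o]*1000;zz=Q[k][o,2]*1000
            print(round(a,2),k.sum(),[(round(float(np.mean(x)),1),round(float(np.mean(y)),1)) for x,y in zip(np.array_split(tt,8),np.array_split(zz,8))])
```

```text
w4 2477 -0.06869684676365076 0.08062029418383924
-0.08 52 [(-8.3, 63.8), (-8.1, 62.8), (-7.2, 71.9), (-3.2, 77.4), (0.1, 77.2), (2.8, 77.3), (5.0, 76.4), (6.7, 75.9)]
-0.06 266 [(-8.3, 64.5), (-8.1, 64.6), (-7.1, 75.9), (-4.7, 77.5), (-2.0, 77.2), (0.7, 77.3), (3.4, 77.1), (6.1, 76.9)]
-0.04 284 [(-8.4, 64.5), (-8.1, 65.9), (-7.3, 73.1), (-4.7, 77.1), (-2.0, 77.2), (0.8, 77.1), (3.3, 77.3), (6.1, 77.1)]
-0.02 299 [(-8.4, 65.4), (-8.1, 65.6), (-7.1, 75.6), (-4.4, 77.3), (-1.7, 77.4), (1.0, 77.2), (3.8, 77.2), (7.7, 73.1)]
0.0 407 [(-41.1, 60.6), (-26.9, 60.5), (-8.3, 65.6), (-7.6, 71.2), (-4.5, 77.2), (-0.9, 77.2), (2.7, 77.4), (8.1, 71.0)]
0.02 557 [(-45.8, 59.6), (-39.0, 59.4), (-31.3, 59.7), (-8.3, 65.9), (-6.7, 72.7), (-2.7, 75.6), (1.4, 76.1), (6.9, 71.5)]
0.04 287 [(-8.4, 64.0), (-7.7, 68.2), (-5.5, 70.4), (-3.1, 70.4), (-0.6, 70.1), (1.7, 70.2), (4.0, 70.3), (6.3, 70.1)]
0.06 299 [(-8.3, 64.7), (-7.5, 68.3), (-5.3, 70.3), (-3.0, 70.4), (-0.7, 70.3), (1.6, 70.5), (4.0, 70.3), (6.3, 70.2)]
0.08 26 [(-7.3, 63.7), (-5.2, 66.3), (-3.3, 62.6), (-1.2, 61.8), (0.1, 65.3), (1.9, 62.5), 
[... 343 characters left out ...]
(-7.8, 62.3), (-7.6, 64.9), (-7.3, 67.1), (-5.4, 76.5), (-1.9, 77.3), (1.8, 77.4), (5.5, 77.2)]
-0.02 464 [(-8.3, 64.7), (-7.9, 63.1), (-7.7, 63.6), (-7.3, 66.0), (-5.3, 77.2), (-1.7, 77.3), (2.0, 77.1), (5.7, 77.2)]
0.0 625 [(-41.9, 59.1), (-33.3, 59.4), (-8.2, 64.2), (-7.8, 63.1), (-7.4, 64.5), (-4.7, 77.2), (0.2, 77.2), (5.1, 77.2)]
0.02 583 [(-44.5, 61.3), (-34.9, 61.3), (-11.8, 64.1), (-7.8, 63.5), (-7.3, 63.7), (-4.8, 75.2), (0.2, 76.0), (5.2, 76.1)]
0.04 151 [(-8.1, 61.2), (-7.8, 61.3), (-7.6, 64.4), (-5.8, 70.2), (-2.3, 70.2), (0.7, 70.4), (3.8, 70.1), (6.5, 70.1)]
0.06 11 [(-8.5, 59.3), (-8.1, 58.6), (-7.6, 54.4), (-7.5, 55.9), (-7.4, 58.3), (-7.3, 58.7), (-7.3, 55.3), (-5.2, 44.9)]
```

B stands on edge: 16 mm thick, top at 77 mm, so it must be laid flat again. The light maker's mark on the other blanks' upper faces (w5 at 392,115 and 577,178) suggests which way up it should be. One tilted look at its inner face settles that.

```bash
cat >> h.py <<'E'
def tilt(R,h,phi):
    z0=np.array([0,0,-1.]);h=np.array([*h,0.]);h/=np.linalg.norm(h)
    return cv2.Rodrigues(phi*np.cross(z0,h))[0]@R
E
python3 - <<'E'
from h import *
u=np.array([.2137,.9769]);u/=np.linalg.norm(u);n=np.array([u[1],-u[0]]);c=np.array([.632,-.331])
R=tilt(down(yawof(-n)),n,np.radians(25))
movep([*(c-.115*n),.23],R)
im,d,p=snap("w6");print(sense()["time_s"],sense()["joint_pos"].round(2) if hasattr(sense()["joint_pos"],"round") else sense()["joint_pos"])
cv2.imwrite("pics/w6c.png",cv2.resize(im[100:300,170:470,::-1],(800,533),interpolation=cv2.INTER_CUBIC))
# reach check for the flip at the bench
u2=u
for x,y in((.60,-.50),(.56,-.50),(.62,-.47)):
  for a in(0,180):
    for ph in(0,45,50): 
      for s in(1,-1):
        q=inverse_kinematics([x-.04*n[0]*s*(ph>0),y,.05],tilt(down(yawof(u)+np.radians(a)),s*n,np.radians(ph)));print(x,y,a,ph,s,None if q is None else np.round(q,2))
E
```

```text
25.325 [ 0.8   0.25 -0.33  2.   -0.08  0.48  1.92]
0.6 -0.5 0 0 1 [ 0.52  0.83  0.2   1.4  -0.19  0.92  0.56]
0.6 -0.5 0 0 -1 [ 0.52  0.83  0.2   1.4  -0.19  0.92  0.56]
0.6 -0.5 0 45 1 [ 1.59  1.12 -1.17  1.89  1.85  0.39 -0.83]
0.6 -0.5 0 45 -1 None
0.6 -0.5 0 50 1 [ 1.62  1.15 -1.17  1.92  2.13  0.35 -1.07]
0.6 -0.5 0 50 -1 None
0.6 -0.5 180 0 1 [ 0.09  1.12  1.1   1.43 -1.02  1.22 -2.05]
0.6 -0.5 180 0 -1 [ 0.09  1.12  1.1   1.43 -1.02  1.22 -2.05]
0.6 -0.5 180 45 1 [ 1.59  1.12 -1.17  1.89  1.85  0.39  2.31]
0.6 -0.5 180 45 -1 None
0.6 -0.5 180 50 1 [ 1.62  1.15 -1.17  1.92  2.13  0.35  2.07]
0.6 -0.5 180 50 -1 None
0.56 -0.5 0 0 1 [ 0.55  0.79  0.2   1.49 -0.18  0.88  0.59]
0.56 -0.5 0 0 -1 [ 0.55  0.79  0.2   1.49 -0.18  0.88  0.59]
0.56 -0.5 0 45 1 [ 1.66  1.09 -1.17  1.95  1.87  0.36 -0.84]
0.56 -0.5 0 45 -1 [ 0.45  1.26  0.34  0.71 -0.    1.92  0.47]
0.56 -0.5 0 50 1 [ 1.69  1.13 -1.16  1.97  2.17  0.32 -1.08]
0.56 -0.5 0 50 -1 None
0.56 -0.5 180 0 1 [ 0.09  1.09  1.1   1.52 -1.02  1.18 -1.97]
0.56 -0.5 180 0 -1 [ 0.09  1.09  1.1   1.52 -1.02  1.18 -1.97]
0.56 -0.5 180 45 1 [ 1.66  1.09 -1.17  1.95  1.87  0.36  2.31]
0.56 -0.5 180 45 -1 [ 0.3   1.36  0.91  0.73 -0.43  1.94 -2.45]
0.56 -0.5 180 50 1 [ 1.69  1.13 -1.16  1.97  2.17  0.32  2.06]
0.56 -0.5 180 50 -1 None
0.62 -0.47 0 0 1 [ 0.48  0.83  0.2   1.41 -0.18  0.92  0.51]
0.62 -0.47 0 0 -1 [ 0.48  0.83  0.2   1.41 -0.18  0.92  0.51]
0.62 -0.47 0 45 1 [ 1.54  1.11 -1.17  1.91  1.95  0.43 -0.97]
0.62 -0.47 0 45 -1 None
0.62 -0.47 0 50 1 [ 1.56  1.14 -1.17  1.94  2.22  0.4  -1.2 ]
0.62 -0.47 0 50 -1 None
0.62 -0.47 180 0 1 [ 0.04  1.12  1.1   1.44 -1.02  1.22 -2.09]
0.62 -0.47 180 0 -1 [ 0.04  1.12  1.1   1.44 -1.02  1.22 -2.09]
0.62 -0.47 180 45 1 [ 1.54  1.11 -1.17  1.91  1.95  0.43  2.17]
0.62 -0.47 180 45 -1 None
0.62 -0.47 180 50 1 [ 1.56  1.14 -1.17  1.94  2.22  0.4   1.95]
0.62 -0.47 180 50 -1 None
```

View pics/w6c.png

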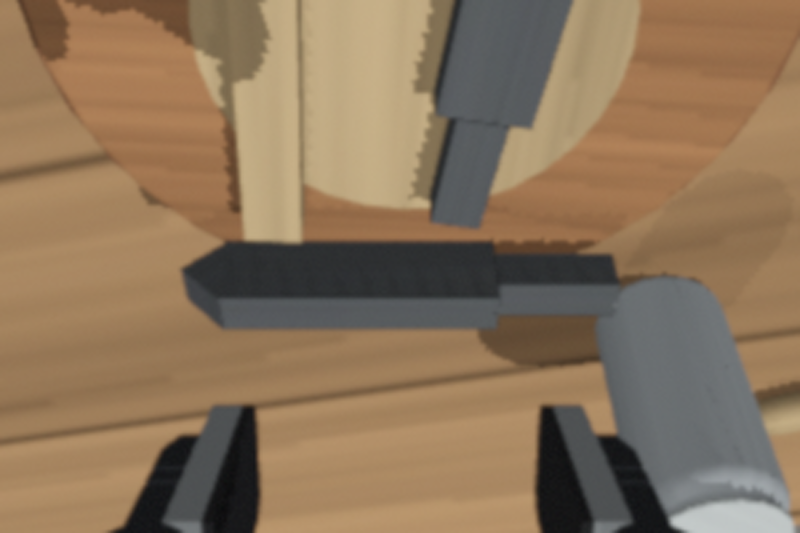

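The inner face, at crop (350,270), has no mark, so the outer face should end up uppermost. I'll grip B on its edge, lift it, and check the outer face in the scene camera.

Run:
```python
from h import *
u=np.array([.2137,.9769]);u/=np.linalg.norm(u);n=np.array([u[1],-u[0]]);o=np.array([.632,-.331])-.004*u
move_joints([.54,.40,-.02,1.4,.02,1.3,.2])
command_gripper(.04,60)
R=down(yawof(u));movep([*o,.17],R)
move_l([*o,.12],R,feed=.15);print(move_l([*o,.0925],R,feed=.05,until_force=6))
command_gripper(.005,80);s=sense();print("gap",s["finger_gap"],s["position"])
p=s["position"];move_l([*p[:2],.125],feed=.05);move_l([*p[:2],.24],feed=.2)
s=sense();print("gap",s["finger_gap"],np.round(s["wrist_force"],2),s["time_s"],np.round(s["joint_pos"],2))
im,d=camera("scene");cv2.imwrite("pics/s3.png",cv2.resize(im[100:230,190:350,::-1],None,fx=5,fy=4.6,interpolation=cv2.INTER_CUBIC))
F=np.array([.74,-.45]);h=F/np.linalg.norm(F)
for ph in(0,30,45,50):
    q=inverse_kinematics([*(F-.0*h),.08],tilt(down(yawof(h)+np.pi/2),h,np.radians(ph)));print(ph,None if q is None else np.round(q,2))
```

```text
False
gap 0.013536366103973907 [ 0.63160153 -0.33504319  0.09324513]
gap 0.013127128550882826 [ 0.22 -0.52 -5.64] 31.0 [ 0.47  0.55 -0.06  1.44  0.03  1.15  0.19]
0 [ 0.48  0.94  0.03  1.09 -0.03  1.11 -0.03]
30 [ 0.46  0.76  0.04  1.56  0.    0.3  -0.07]
45 [ 1.01  0.91 -0.8   1.69  1.93  0.52 -1.59]
50 [ 1.12  1.02 -0.99  1.73  2.16  0.67 -1.65]
```

View pics/s3.png

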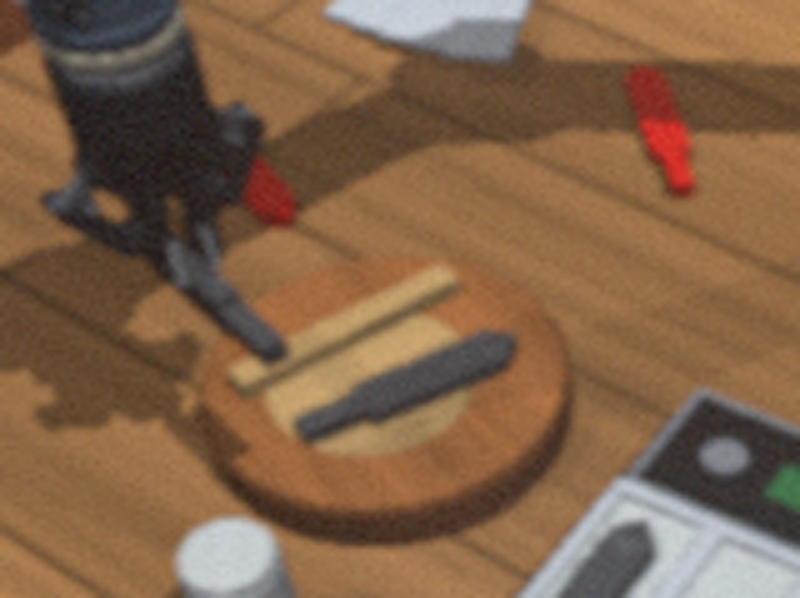

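B is held on edge near s3 (230,310), its outer face shows no readable detail, and blank1 is undisturbed. I'll scan for a comfortable place and direction for the tilt.

Run:
```python
from h import *
q0=np.array(sense()["joint_pos"]);out=[]
for F in([.74,-.45],[.65,-.50],[.58,-.50],[.70,-.42],[.50,-.50],[.78,-.40]):
  for az in range(-180,180,20):
    h=np.array([np.cos(np.radians(az)),np.sin(np.radians(az))])
    q=inverse_kinematics([*F,.10],tilt(down(np.radians(az+90)),h,np.radians(45)))
    if q is not None: out.append((np.abs(q-q0).max().round(2),F,az,np.round(q,2)))
for o in sorted(out,key=lambda o:o[0])[:8]: print(o)
```

```text
(np.float64(0.95), [0.65, -0.5], 0, array([ 1.4 ,  1.  , -1.01,  1.66,  0.78,  0.28,  0.23]))
(np.float64(1.03), [0.74, -0.45], 0, array([ 1.24,  1.03, -1.02,  1.58,  1.06,  0.32, -0.12]))
(np.float64(1.06), [0.78, -0.4], 20, array([ 1.02,  0.95, -0.7 ,  1.45, -0.25,  0.44,  1.24]))
(np.float64(1.14), [0.74, -0.45], 20, array([ 1.11,  0.95, -0.71,  1.44, -0.27,  0.5 ,  1.33]))
(np.float64(1.15), [0.58, -0.5], -80, array([-0.25,  1.  ,  1.09,  1.87, -0.88,  0.23, -0.23]))
(np.float64(1.15), [0.58, -0.5], 0, array([ 1.6 ,  1.08, -1.21,  1.77,  1.1 ,  0.37,  0.03]))
(np.float64(1.2), [0.7, -0.42], 0, array([ 1.28,  0.98, -1.03,  1.72,  1.24,  0.27, -0.33]))
(np.float64(1.21), [0.7, -0.42], 20, array([ 1.16,  0.9 , -0.73,  1.58, -0.34,  0.43,  1.39]))
```

Run:
```python
from h import *
F=np.array([.74,-.45]);az=np.radians(20);h=np.array([np.cos(az),np.sin(az)])
R=tilt(down(az+np.pi/2),h,np.pi/4);zt=R[:,2]
movep([*F,.2],R);s=sense();print(s["time_s"],s["finger_gap"],np.round(s["joint_pos"],2))
move_l([*F,.06],R,feed=.15)
print(move_l([*F,.033],R,feed=.02,until_force=2.5));s=sense();print(s["position"],s["wrist_force"])
p=np.array(s["position"])
command_gripper(.022,40);sleep(.2);print(sense()["finger_gap"])
move_l(p-.04*zt,R,feed=.05);move_l(p-.12*zt,R,feed=.2)
im,d=camera("scene");cv2.imwrite("pics/s4.png",cv2.resize(im[100:230,120:280,::-1],None,fx=5,fy=4.6,interpolation=cv2.INTER_CUBIC))
np.savez("s4.npz",im=im,d=d)
P=cloud("scene",d)
S=(d>0)&dark(im)&(P[...,2]>.008)&(P[...,2]<.04)
for Q in comps(P,S&(np.abs(P[...,:2]-F).max(-1)<.15),minpts=80): print([np.round(x,4) for x in blank(Q)],len(Q))
print(sense()["time_s"])
```

```text
32.0667 0.013459777970999625 [ 1.08  0.82 -0.66  1.4  -0.33  0.63  1.27]
True
[ 0.73982494 -0.44994903  0.03958669] [-0.52898429  0.0590745   5.87183191]
0.0219661278651445
[array([ 0.7514, -0.4437]), array([-0.3399,  0.9404], dtype=float32), np.float32(0.1533), np.float32(0.0329)] 358
36.1333
```

View pics/s4.png

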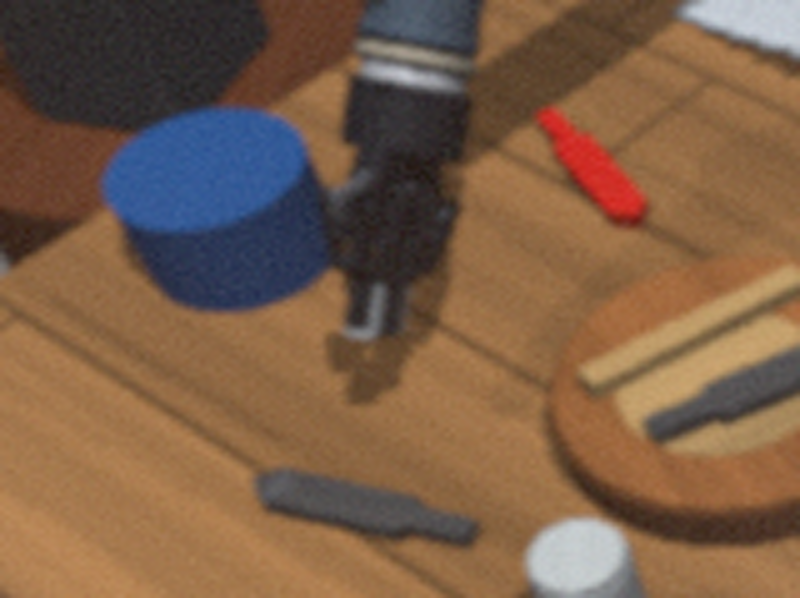

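B now lies flat on the bench, from s4 (260,490) to (475,525), well clear of the can. I'll look from above, pick it and put it in the middle lane.

Run:
```python
from h import *
move_joints([.54,.469,-.049,1.532,.024,1.141,.35])
im,P,ok=look("w7",np.array([.75,-.444]),np.radians(140),z=.28)
B=[b for b in find(im,P,ok,np.array([.75,-.444]),.12,.010,.03) if .14<b[2]<.175]
for b in B: print([np.round(x,4) for x in b])
b=B[0];g=pick(b[0],b[1],0.0)
o=PL-.005*mu
place(o,mu,.05,.0315)
im,P,ok=look("w8",PL,MY)
for b in find(im,P,ok,PL,.11,.056,.075): print("plate",[np.round(x,4) for x in b])
im,P,ok=look("w9",ST,np.radians(79))
for b in find(im,P,ok,ST,.13,.054,.085): print("low",[np.round(x,4) for x in b])
print(sense()["time_s"],np.round(sense()["joint_pos"],2))
```

```text
[array([ 0.7494, -0.4438]), array([-0.3418,  0.9398], dtype=float32), np.float32(0.1532), np.float32(0.0321)]
pick hit False 0.030912960422871377
gap 0.030019616267320123 F 61.47313714027405
gap 0.029963547607635706 wf [-0.88 -0.19 -5.07] t 42.1417
place hit True 0.0005855323978673777
t 47.2333
plate [array([0.6127, 0.0037]), array([0.9944, 0.1061], dtype=float32), np.float32(0.1579), np.float32(0.0309)]
plate [array([ 0.6244, -0.0659]), array([0.9949, 0.1012], dtype=float32), np.float32(0.1529), np.float32(0.0323)]
low [array([ 0.5311, -0.2745]), array([ 0.9263, -0.3768], dtype=float32), np.float32(0.1582), np.float32(0.0329)]
49.7667 [ 0.28  0.29  0.11  1.62 -0.03  1.23  0.21]
```

Run:
```python
from h import *
g=pick(np.array([.5311,-.2745]),np.array([.9263,-.3768]),.045)
place(PL+.071*mn-.005*mu,mu,.05,.0315)
im,P,ok=look("w10",PL,MY,z=.36)
for b in find(im,P,ok,PL,.12,.056,.075): print("plate",[np.round(x,4) for x in b], "own y",((b[0]-PL)@mn).round(4),((b[0]-PL)@mu).round(4))
# tray, seen from above
T=np.array([.523,.312])
im,P,ok=look("w11",T,np.radians(95),z=.36)
S=ok&(np.abs(P[...,:2]-T).max(-1)<.15)&(P[...,2]>.02)&(P[...,2]<.045)
for Q in comps(P,S): print("tray",[np.round(x,4) for x in rect(Q)],len(Q),P[S][:,2].min())
print(sense()["time_s"])
a=cv2.imread("pics/w10.png");b=cv2.imread("pics/w11.png");cv2.imwrite("pics/m2.png",cv2.resize(np.vstack([a[:,80:560],b[:,80:560]]),(360,600)))
```

```text
pick hit False 0.031245779016392333
gap 0.030137987799736473 F 60.24940609931946
gap 0.03002156095149038 wf [ 0.06  0.63 -4.3 ] t 54.2083
place hit True 0.0005718454644879911
t 58.7167
plate [array([0.6078, 0.0742]), array([0.9949, 0.101 ], dtype=float32), np.float32(0.1582), np.float32(0.0311)] own y 0.0702 -0.0052
plate [array([0.6134, 0.0039]), array([0.994 , 0.1091], dtype=float32), np.float32(0.1564), np.float32(0.0306)] own y -0.0004 -0.0067
plate [array([ 0.6222, -0.0662]), array([0.9947, 0.1029], dtype=float32), np.float32(0.1574), np.float32(0.0323)] own y -0.071 -0.0048
tray [array([0.5199, 0.312 ]), array([0.9967, 0.0807], dtype=float32), np.float32(0.2206), np.float32(0.2197)] 25424 0.02389686816000086
61.3333
```

View pics/m2.png

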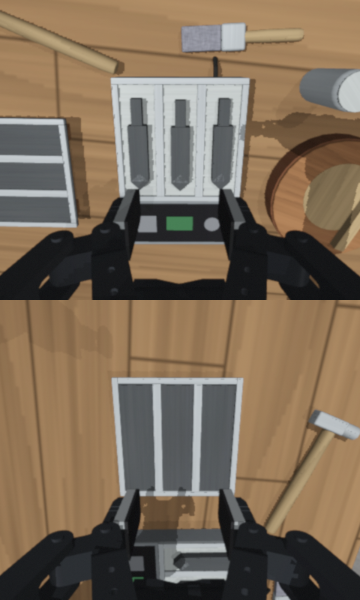

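All three blanks lie flat and released in their own lanes, at crop (138,140), (181,145) and (222,140). The tray is empty with its ribs running along its y. Next is the start key.

```bash
cat >> h.py <<'E'
def press(k):
    R=down(MY); movep([*k,.16],R); command_gripper(0,40); sleep(.2)
    move_l([*k,.088],R,feed=.1); f0=np.array(sense()["wrist_force"])
    hit=move_l([*k,.070],R,feed=.008,until_force=13)
    for i in range(4): 
        s=sense();print(hit,s["position"],np.round(np.array(s["wrist_force"])-f0,1),s["time_s"]);sleep(.25)
    move_l([*k,.088],R,feed=.03);move_l([*k,.17],R,feed=.2)
E
python3 - <<'E'
from h import *
press(M-.11*mu+.062*mn); command_gripper(.05,60); print(sense()["time_s"])
E
```

```text
True [0.45465807 0.05084765 0.07795394] [-1.1 -1.   7.3] 65.65
True [0.45465048 0.05089049 0.07798109] [-1.8 -1.1  6.6] 65.9
True [0.45466371 0.05090184 0.0779703 ] [-1.7 -0.4  6.8] 66.15
True [0.45468429 0.05088016 0.07798484] [-1.7 -0.9  7.1] 66.4
68.25
```

The held force was only about 7 N, close to the 6 N threshold. I'll see whether the display or key reacted, in the same look that the picks need.

Run:
```python
from h import *
im,P,ok=look("w12",PL,MY,z=.36)
for b in find(im,P,ok,PL,.12,.056,.075): print("plate",[np.round(x,4) for x in b], "own y",((b[0]-PL)@mn).round(4),((b[0]-PL)@mu).round(4))
a,_,_=load("w10")
x=slice(260,310);y=slice(250,400)
print(np.abs(a[x,y].astype(int)-im[x,y]).max((0,1)),np.round(sense()["wrist_force"],2),sense()["time_s"])
cv2.imwrite("pics/m3.png",cv2.resize(np.vstack([a[250:330,220:420,::-1],im[250:330,220:420,::-1]]),(700,560)))
```

```text
plate [array([0.6084, 0.0742]), array([0.9949, 0.1009], dtype=float32), np.float32(0.1568), np.float32(0.031)] own y 0.0701 -0.0047
plate [array([0.6129, 0.0037]), array([0.9953, 0.097 ], dtype=float32), np.float32(0.1569), np.float32(0.0308)] own y -0.0006 -0.0072
plate [array([ 0.6216, -0.0663]), array([0.9949, 0.1012], dtype=float32), np.float32(0.1581), np.float32(0.0324)] own y -0.071 -0.0053
[137 141 142] [-0.18 -0.28 -0.3 ] 69.5667
```

View pics/m3.png

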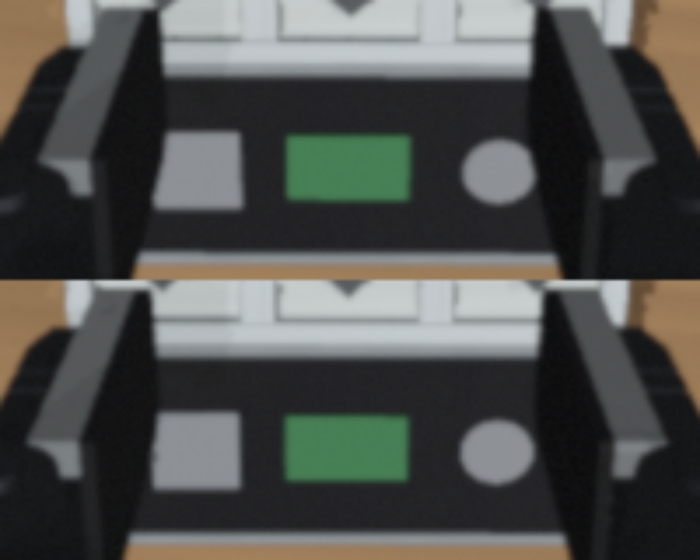

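There's no visible indicator, so I'll press the start key again more firmly, stepping gently down to a steady force of about 14 N.

```bash
cat >> h.py <<'E'
def press(k):
    R=down(MY); movep([*k,.16],R); command_gripper(0,40)
    move_l([*k,.088],R,feed=.1); sleep(.4); f0=sense()["wrist_force"][2]
    move_l([*k,.070],R,feed=.008,until_force=11); sleep(.15)
    z=sense()["position"][2]; f=sense()["wrist_force"][2]-f0; print(z,f)
    for i in range(12):
        if f>13: break
        z-=.0003; move_l([*k,z],R,feed=.005); sleep(.1); f=sense()["wrist_force"][2]-f0
    print("z",z,"f",f,"f0",f0); sleep(.6); print(sense()["wrist_force"][2]-f0)
    move_l([*k,.088],R,feed=.03);move_l([*k,.17],R,feed=.2)
E
python3 - <<'E'
from h import *
press(M-.11*mu+.062*mn); command_gripper(.05,60); print(sense()["time_s"])
E
```

```text
0.0779688831384645 6.252847150500142
z 0.07676888313846453 f 13.927874526417014 f0 -0.1420667641008863
13.15971089983365
77.6167
```

```bash
cat >> h.py <<'E'
T=np.array([.5199,.312]);tx=np.array([.9967,.0807]);tx/=np.linalg.norm(tx);ty=np.array([-tx[1],tx[0]])
E
python3 - <<'E'
from h import *
for i,lane in enumerate((.071,0,-.071)):
    im,P,ok=look(f"x{i}",PL,MY,z=.36)
    B=find(im,P,ok,PL,.13,.056,.075)
    for b in B: print("plate",[np.round(x,4) for x in b],((b[0]-PL)@mn).round(4))
    if len(B)!=3-i or any(abs(b[2]-.157)>.01 or b[3]>.037 for b in B): print("ODD");break
    b=max(B,key=lambda b:(b[0]-PL)@mn)
    pick(b[0],b[1],.05)
    place(T+lane*tx-.005*ty,ty,.03,.0315)
im,P,ok=look("x9",T,yawof(ty),z=.36)
for b in find(im,P,ok,T,.13,.036,.06): print("tray",[np.round(x,4) for x in b],"own",((b[0]-T)@tx).round(4),((b[0]-T)@ty).round(4))
print(sense()["time_s"])
E
```

```text
plate [array([0.6084, 0.0741]), array([0.9951, 0.0993], dtype=float32), np.float32(0.1569), np.float32(0.0307)] 0.07
plate [array([0.6129, 0.0034]), array([0.9948, 0.1015], dtype=float32), np.float32(0.1577), np.float32(0.0309)] -0.0008
plate [array([ 0.6216, -0.0663]), array([0.9952, 0.0976], dtype=float32), np.float32(0.1581), np.float32(0.0324)] -0.0711
pick hit False 0.031221075091908163
gap 0.030127527299356985 F 60.33872723579407
gap 0.029849444174086606 wf [-0.59 -0.5  -4.75] t 82.8333
place hit True 0.0006408425142958793
t 86.9583
plate [array([0.6132, 0.0038]), array([0.9941, 0.1085], dtype=float32), np.float32(0.157), np.float32(0.0305)] -0.0005
plate [array([ 0.6229, -0.0661]), array([0.995 , 0.0997], dtype=float32), np.float32(0.1558), np.float32(0.0323)] -0.071
pick hit False 0.031204496238084356
gap 0.030055823394964536 F 60.29284358024597
gap 0.029676889520954642 wf [ 0.26 -0.41 -4.47] t 92.3833
place hit True 0.0005677402192486442
t 96.7667
plate [array([ 0.6231, -0.0663]), array([0.9949, 0.1008], dtype=float32), np.float32(0.1557), np.float32(0.0326)] -0.0711
pick hit False 0.031233537437135306
gap 0.030179908140607274 F 60.4289174079895
gap 0.030476489583216786 wf [ 0.22  0.47 -4.44] t 102.2917
place hit True 0.0005178564188129675
t 106.9583
tray [array([0.449 , 0.2993]), array([-0.0819,  0.9966], dtype=float32), np.float32(0.1586), np.float32(0.0322)] own -0.0717 -0.0069
tray [array([0.5197, 0.3057]), array([-0.0706,  0.9975], dtype=float32), np.float32(0.1587), np.float32(0.0317)] own -0.0007 -0.0063
tray [array([0.5902, 0.311 ]), array([-0.0819,  0.9966], dtype=float32), np.float32(0.16), np.float32(0.0323)] own 0.07 -0.0067
108.0083
```

View pics/x9.png

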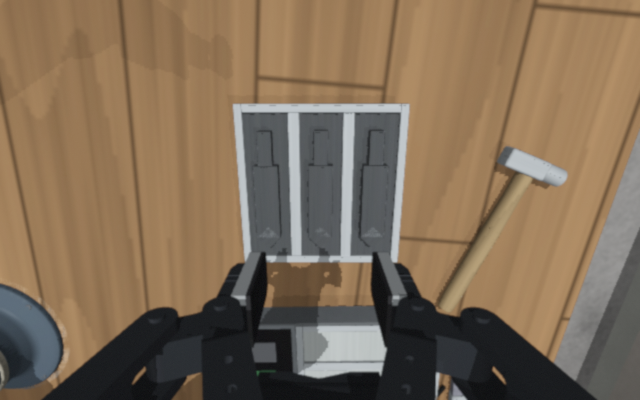

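All three blanks lie flat in their tray lanes, at (266,190), (320,190) and (374,190), marks upward on the outer two. Last comes the off key, then a final check and the hand-in.

Run:
```python
from h import *
press(M-.110*mu-.0607*mn)
im,P,ok=look("x10",T,yawof(ty),z=.36)
B=find(im,P,ok,T,.13,.036,.06)
for b in B: print("tray",[np.round(x,4) for x in b],"own",((b[0]-T)@tx).round(4),((b[0]-T)@ty).round(4))
print(sense()["time_s"])
if len(B)==3 and all(min(abs((b[0]-T)@tx-l) for l in(-.071,0,.071))<.006 for b in B): print(finish_job())
```

```text
0.07799530818457828 5.806044318197259
z 0.07649530818457831 f 15.099141524563848 f0 0.45414597125196593
14.663954197619093
tray [array([0.449 , 0.2991]), array([-0.0793,  0.9968], dtype=float32), np.float32(0.1591), np.float32(0.0324)] own -0.0717 -0.0072
tray [array([0.5195, 0.3056]), array([-0.0852,  0.9964], dtype=float32), np.float32(0.1588), np.float32(0.0317)] own -0.0009 -0.0064
tray [array([0.5902, 0.3114]), array([-0.0827,  0.9966], dtype=float32), np.float32(0.1588), np.float32(0.0324)] own 0.0701 -0.0063
118.4083
the job is handed in; nothing more can be done
None
```

Job handed in at about 118 s: all three blanks went to the plate and then lay flat in separate tray lanes, with start (pressed twice, the first hold being only about 7 N) and off held at about 14 N; one blank had been knocked onto its edge on the stump, so I laid it flat on the bench before plating it.

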